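Put the gear selector on test into third and record it

TASK

Check the third-gear contact of the gear selector on the test bench: with the fingertips push its lever through the H-shaped gate, across to the right-hand side (your right, seen from the robot) and then forward, away from you, fully home in the third slot. With the lever in third, and not before, press the tester's round record button right down and let it come back up. Only push: do not pinch or force the lever, and leave the other things on the bench where they are.

Things in the scene. Friction and masses are not known exactly. Their poses are not given: they have to be found in the camera images.
- selector: gear selector on a 210 x 170 x 10 mm aluminium plate; cannot move. Black housing 120 (its x) x 100 mm (its y) with a bare steel gate plate as its top. Origin: underside of the plate, on the bench, straight below the gate's centre. Its x axis is forward for the lever (away from the robot, turned up to 0.35 rad), its y axis left. Two low side clamps, 39 mm high.
- gate (a point): centre of the H gate, in the plate's top face, 80 mm above the bench; axes as the selector's. Two slots 14 mm wide along x, centred at y = +13 and -13 mm, from x = -23 to +23 mm; a 14 mm wide cross channel along y joins them at x = 0. First gear: forward left end; second: back left; third: forward right; fourth: back right. The lever changes sides only through the channel.
- lever: lever: a 10 mm steel stick up through the gate, with a black knob 38 mm wide, 45 mm high. Origin: middle of the knob (full width from 8 mm below to 10 mm above it, top 21 mm above, underside 24 mm below), 150 mm up the stick from the pivot, which is 17.5 mm above the bench under the gate's centre. Leaning moves it 150*sin(shift) mm forward and about 150*sin(select) mm to the right.
- shift (a joint): fore-and-aft lean of the lever in rad: 0 in the cross channel, positive forward (selector's +x). Slot ends stop it at about +0.28 and -0.28 (knob 41 mm forward or back). About 4 N at the knob moves it; it stays where it is left: no spring, no click. It can pass along the cross channel within about +-0.03. At the start it stands anywhere along the left slot.
- select (a joint): sideways lean of the lever in rad: 0 in the middle of the cross channel, positive to the right (selector's -y). Gate stops at about -0.235 (left slot) and +0.235 (right slot); in a slot it has play, about 0.19 to 0.235 either way. About 3 N at the knob moves it; it stays where it is left. At the start it is in the left slot.
- record (a joint): travel of the tester's record button in m: 0 up, 0.005 fully down. A spring returns it; fully down takes 4.5 N.
- record_top (a point): centre of the top of the record button: a round black push button, 24 mm wide, in a round steel collar (40 mm), the cap 9 mm proud of its collar, its top 74 mm above the bench; pressed straight down. On the tester's top panel, on the side nearer the robot.
- tester: switch-contact tester, cannot move: flat grey box 125 x 175 mm, its aluminium top panel 53 mm above the bench, with a dark screen, four sockets, a fixed black knob (22 mm wide, 14 mm high, 80 mm left of the record button) and the record button. Origin: centre of the underside. It and the selector swap sides from run to run.
- spare_knob: loose spare shift knob standing on the bench in front of the selector (on the robot's side), 38 mm in diameter, 45 mm high; to be left alone. Origin: its underside.
- screwdriver: loose screwdriver, 200 mm long, handle 26 mm thick, lying in front of the tester; to be left alone.
- multimeter: loose multimeter, 150 x 76 x 34 mm, lying flat; to be left alone. Origin: its underside.
- pcb: loose green circuit board, 100 x 70 mm, 20 mm high, lying on the bench; to be left alone. Origin: its underside.
- relay: loose relay, 45 x 28 x 52 mm, standing beyond the tester; to be left alone. Origin: its underside.
- cleaner: loose small plastic bottle, 56 mm in diameter, 130 mm high; to be left alone. Origin: its underside.

How it is judged (in metres and radians):
On the way, in this order (a step that is already met when the one before it is completed fails the run):
1. the lever stands fully home in the third slot (forward right) (value of joint shift above 0.25 rad and value of joint select above 0.16 rad), for 0.2 s.
2. then the record button is pressed right down with the lever in third (all of step 1 and value of joint record above 0.004 m), for 0.05 s.
At the end, for the whole second after the job is handed in: The lever rests in the third slot (shift above 0.25 rad, that is the knob within about 5 mm of its stop, and select above 0.16 rad), the record button has been pressed at least 4 mm after that and is up again, and every loose bystander is within 20 mm of where it stood (all of step 1 and value of joint record below 0.001 m and velocity of joint shift between -0.02 and 0.02 rad/s and velocity of joint select between -0.02 and 0.02 rad/s and distance of each of spare_knob, screwdriver, multimeter, pcb, relay, cleaner from where it was at the start of the episode below 0.02 m); the robot touches nothing.
It fails at once if the lever is pinched or forced (more than 35 N between fingers and lever) (contact force between the fingers and lever above 35 N).
It fails at once if the record button is pressed while the lever is not in third (value of joint record above 0.003 m and not (value of joint shift above 0.25 rad and value of joint select above 0.16 rad)).
It fails at once if a loose thing on the bench is pushed away, lifted or carried (moved more than 20 mm) (distance of any of spare_knob, screwdriver, multimeter, pcb, relay, cleaner from where it was at the start of the episode above 0.02 m).
It also fails if it takes over 69 s, if anything falls off the work surface, if the arm or the gripper's body presses on something with over 40 N, if the wrist force passes 120 N, or if a joint passes its speed limit or range.

ROBOT

A 6-joint arm with a two-finger parallel gripper is mounted at the origin on the work surface. World frame = base frame: x ahead of the robot, y to its left, z up, the work surface at z = 0. Lengths are in mm, angles in rad, forces in N, time in s.
With the tool pointing down it reaches from about 350 to 975 mm from the base axis. Payload 7.1 kg.
Tool frame: the origin (TCP) lies at the very end of the fingers, on their centre line; the grasp point (between the pads) lies 19 mm behind it; x points along the fingers, z is the direction in which the jaws open and shut, and the axes are right-handed (so a half turn about x gives the same grasp; the last joint's range is limited). The gripper opens to 88 mm and grips with 3 to 60 N. Pads are 20 mm wide; open, the fingers measure 115 mm over their backs; the gripper's body (75 mm by 178 mm) begins 61 mm behind the grasp point.
Start: joints at [1.164, 0.423, 1.63, -0, 1.089, -0.019], TCP at [236.313, 578.585, 222.675] pointing down, gripper open.
Joint ranges: [-3, 3], [-0.9, 2.11], [0.09, 2.58], [-1.31, 4.45], [0.11, 2.69], [-2.54, 2.54]. Speed limits (rad/s): [2.39, 2.39, 3.01, 3.14, 3.14, 3.14].

INTERFACE

Orientations are given as a rotation vector (axis times angle).
In Python, from workcell import * gives the robot as it stands.
- The arm moves only by the shell command python3 -m crank 'ROWS'. ROWS is JSON, a list of rows, each a list of 3 entries, a list of its own where there are three numbers: the shift along the tool's x, y, z in cm, then the turn, a rotation vector about the tool's x, y, z in degrees, then the finger opening in cm, from 0 to 8.78. In form: [[[dx, dy, dz], [rx, ry, rz], claw], ...]. A call has 1 to 5 rows; each row shifts and turns the commanded pose from where the row before left it, along the tool's axes as they then stand; what a row does not reach is not made up. A row lasts 1/8 s, in which the tool goes at most 62.5 mm and 10.7 degrees, less where a joint would pass 70% of its speed; a pose out of reach is approached as far as the arm can. A call with a gripper value outside its range is refused whole. The fingers move at their own pace and stop on an object; the grip force is fixed at half the most. Time passes only in rows, so rows that do not move let the fingers close. It gives the time, the measured TCP pose, the force and the opening at its end, in the units of the state.
- get_obs(): the state, without advancing time (a new reading comes with each control period).
- get_image(name): name is "scene" or "top"; returns a dict with "pixels" (480x640x3 uint8, red, green, blue), "mtx" (3x3 intrinsics, pixels), "view" (4x4, takes a point from world to camera coordinates). Camera axes: x right, y down, z forward; pixel columns grow to the right and rows downward; lengths in mm; the calibration is good to about 2 mm. A picture is of the moment at which its call begins. There is no depth.
- close_job(): hands the job in, once; it reports no verdict.
The state is a dict: "t": time; "qpos": joint angles; "qvel": joint speeds; "joint_torque": joint torques, N m; "ee_pos": TCP position; "orientation": TCP orientation; "ft_force": force on the tool from outside, world axes, zero at the start; "moment": the same for the moment, N m; "width": finger opening in mm.
Only numpy, scipy, OpenCV 4.12 (cv2) and the standard library are available. Lean on these libraries where they do the work, as an engineer would, in place of code of your own. Each camera call takes 0.05 s, during which the arm holds its last target.

## Working session

There is one attempt and no reset: what is moved stays moved. The work goes in short steps, Python scripts to look and compute and a shell command to move; the robot and the scene stay as the last step left them, time stands still between calls to the robot, and variables do not carry over. Pictures are saved under pics/ and viewed, and the job is handed in when it is done.

```bash
ls; mkdir -p pics
python3 - <<'E'
from workcell import *
import cv2,numpy as np
o=get_obs();print(o)
for n in("scene","top"):
    i=get_image(n);cv2.imwrite(f"pics/{n}0.png",i["pixels"][:,:,::-1]);print(n,i["mtx"].tolist(),np.round(i["view"],4).tolist())
E
```

```text
pics
{'t': 0.0, 'qpos': array([ 1.16399383e+00,  4.23838516e-01,  1.63067941e+00,  3.03889311e-05,
        1.08860426e+00, -1.90110475e-02]), 'qvel': array([ 5.89393901e-04, -2.01665589e-03,  1.37106716e-03, -1.03543475e-03,
        1.18159763e-05,  1.26850761e-03]), 'joint_torque': array([ 3.84938903e-03, -5.44600439e+01, -2.73683435e+01,  6.45741122e-02,
        2.25969264e-02, -7.75971262e-05]), 'ee_pos': array([236.09604466, 578.09278431, 221.90731486]), 'orientation': array([-0.91980416,  1.36940216,  0.91847562]), 'ft_force': array([-0.08344991, -0.04034973,  0.44509677]), 'moment': array([0.03467218, 0.04843878, 0.00738445]), 'width': 87.6508198198647}
scene [[488.2526115849598, 0.0, 317.0930843365184], [0.0, 488.2526115849598, 233.86927088222922], [0.0, 0.0, 1.0]] [[-0.5994, 0.8004, -0.0087, 405.2807], [0.5314, 0.3898, -0.7521, -185.9863], [-0.5986, -0.4554, -0.659, 1287.9313], [0.0, 0.0, 0.0, 1.0]]
top [[624.6994645259205, 0.0, 324.1568947518068], [0.0, 624.6994645259205, 242.42525728397584], [0.0, 0.0, 1.0]] [[-0.0244, -0.9996, -0.0114, -52.7799], [-0.9869, 0.0259, -0.159, 602.8855], [0.1593, 0.0073, -0.9872, 1105.9429], [0.0, 0.0, 0.0, 1.0]]
```

View pics/scene0.png

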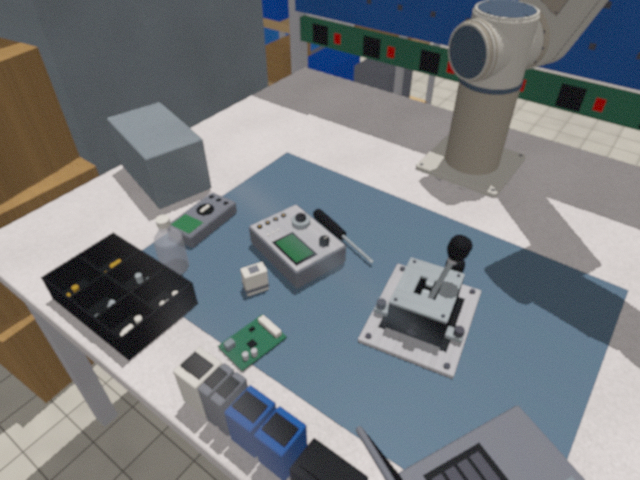

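View pics/top0.png

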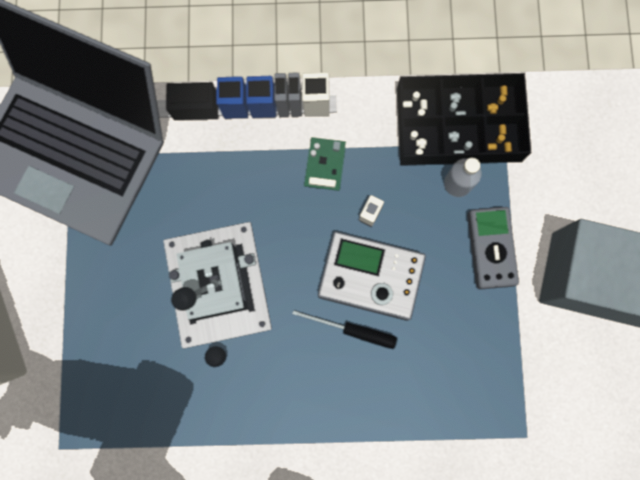

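The top view shows the selector on the left (gate about (212,280)), with the lever knob back left at (184,298) and the spare knob at (215,355). The tester is at (372,275), with its record button at (382,293). I'll enlarge these areas to measure them.

Run:
```python
import cv2,numpy as np
t=cv2.imread("pics/top0.png");s=cv2.imread("pics/scene0.png")
a=cv2.resize(t[215:370,150:290],None,fx=4,fy=4,interpolation=cv2.INTER_CUBIC)
b=cv2.resize(t[225:355,290:430],None,fx=4,fy=4,interpolation=cv2.INTER_CUBIC)
c=cv2.resize(s[225:375,350:490],None,fx=4,fy=4,interpolation=cv2.INTER_CUBIC)
for n,i in zip("abc",(a,b,c)):cv2.imwrite(f"pics/crop_{n}.png",i)
```

```text
(no output)
```

View pics/crop_a.png

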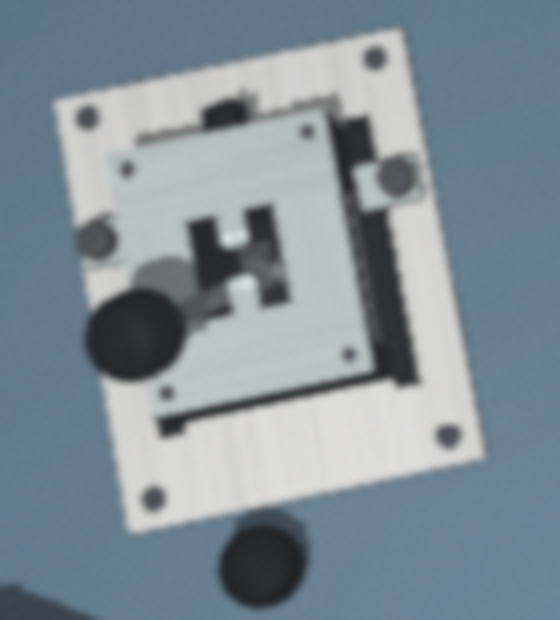

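View pics/crop_b.png

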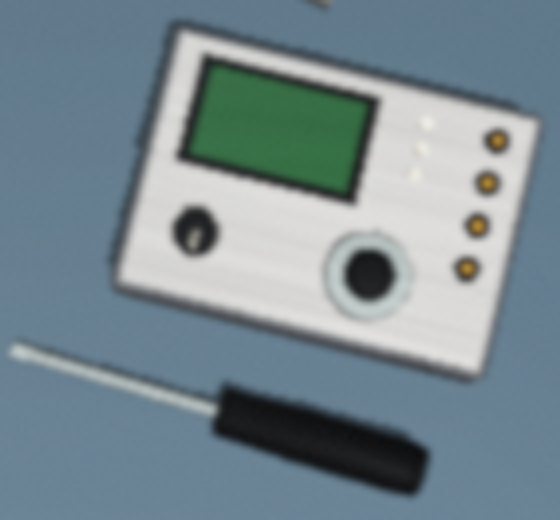

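View pics/crop_c.png

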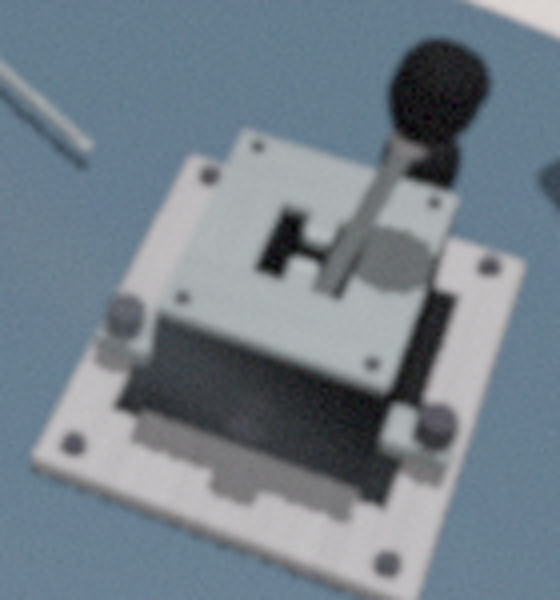

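Both crops show the four gate-plate screws, the knob and the record cap clearly, so I'll measure from them.

```bash
cat > h.py <<'E'
import numpy as np
CAM={}
C={"scene":(np.array([[488.2526,0,317.0931],[0,488.2526,233.8693],[0,0,1]]),None),
"top":(np.array([[624.6995,0,324.1569],[0,624.6995,242.4253],[0,0,1]]),None)}
from workcell import *
def ray(cam,uv):
    K=cam["mtx"];V=np.array(cam["view"]);R=V[:3,:3];t=V[:3,3]
    c=-R.T@t; d=R.T@np.linalg.inv(K)@np.array([uv[0],uv[1],1.]);return c,d/np.linalg.norm(d)
def onz(cam,uv,z):
    c,d=ray(cam,uv);return c+d*(z-c[2])/d[2]
def tri(a,ua,b,ub):
    c1,d1=ray(a,ua);c2,d2=ray(b,ub)
    s=np.linalg.lstsq(np.c_[d1,-d2],c2-c1,rcond=None)[0]
    p,q=c1+s[0]*d1,c2+s[1]*d2;return (p+q)/2,np.linalg.norm(p-q)
E
python3 - <<'E'
from h import *
import cv2
T=get_image("top");S=get_image("scene")
f=lambda l,o:[((x+.5)/4-.5+o[0],(y+.5)/4-.5+o[1]) for x,y in l]
a=f([(127,169),(307,132),(349,355),(167,392)],(150,215))
c=f([(373,364),(182,298),(258,147),(434,203)],(350,225)) # FL FR BR BL
for cam,l in((T,a),(S,c)):
    P=np.array([onz(cam,u,80) for u in l]);print(P.round(1).tolist(),"ctr",P.mean(0).round(1))
    v=(P[0]+P[1]-P[2]-P[3]);print("yaw",np.arctan2(v[1],v[0]), np.linalg.norm(v)/2)
k,r=tri(T,f([(135,334)],(150,215))[0],S,f([(440,91)],(350,225))[0]);print("knob",k,r)
b=f([(370,274)],(290,225))[0];print("button top",onz(T,b,74))
bl=f([(195,231)],(290,225))[0];print("tester knob",onz(T,bl,67))
print("spare",onz(T,f([(262,565)],(150,215))[0],35))
pts=f([(12,349),(425,470)],(290,225));print("sd",[onz(T,u,13).round() for u in pts])
print("tester corners",[onz(T,u,53).round() for u in f([(178,22),(540,122),(478,380),(115,285)],(290,225))])
# button in scene
s=cv2.resize(S["pixels"][190:290,240:360,::-1],None,fx=5,fy=5,interpolation=cv2.INTER_CUBIC);cv2.imwrite("pics/crop_d.png",s)
E
```

```text
[[576.7, 188.4, 80.0], [591.3, 107.5, 80.0], [491.0, 88.9, 80.0], [476.7, 169.4, 80.0]] ctr [533.9 138.6  80. ]
yaw 0.18548617094138883 101.90116656171925
[[579.3, 186.9, 80.0], [594.7, 105.8, 80.0], [494.1, 87.9, 80.0], [479.4, 168.1, 80.0]] ctr [536.9 137.1  80. ]
yaw 0.18109597061901078 101.88427666674279
knob [496.94880402 164.39863875 159.20166181] 1.8841546413262207
button top [ 503.08488601 -169.1096339    74.        ]
tester knob [524.91162253 -91.92170899  67.        ]
spare [399.73107296 135.40856992  35.        ]
sd [array([477.,  -6.,  13.]), array([ 416., -196.,   13.])]
tester corners [array([623., -87.,  53.]), array([ 572., -251.,   53.]), array([ 456., -218.,   53.]), array([503., -55.,  53.])]
```

View pics/crop_d.png

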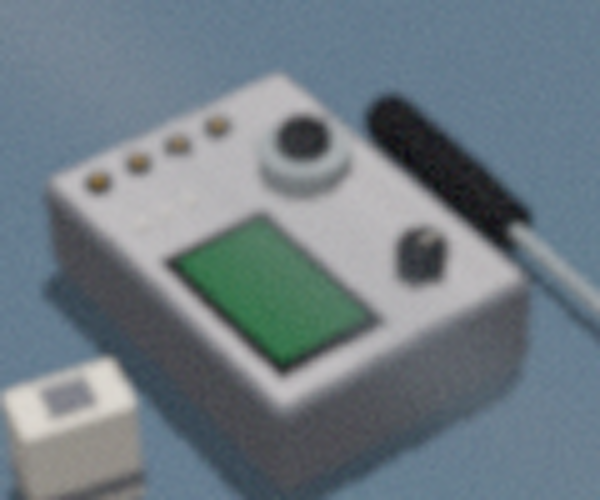

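Cap, collar, gate and knob positions agree between the two views to about 3 mm. The gate centre is near (535.4,137.9), with yaw 0.183. The knob sits at about (-33,+33) in the gate frame. Next I'll work out the pre-push poses.

```bash
cat >> h.py <<'E'
from scipy.spatial.transform import Rotation as Ro
G=np.array([535.4,137.9]);YAW=0.183
ex=np.array([np.cos(YAW),np.sin(YAW)]);ey=np.array([-ex[1],ex[0]])
def w(x,y): return G+x*ex+y*ey
def g(p): d=np.array(p[:2])-G; return np.array([d@ex,d@ey])
def need(target,yawjaw=None):
    """delta in tool axes cm (+deg) from measured pose to world target"""
    o=get_obs();R=Ro.from_rotvec(o["orientation"]);
    print("t",o["t"],"gate xy",g(o["ee_pos"]).round(1),"z",o["ee_pos"][2].round(1),"F",o["ft_force"].round(1),"w",o["width"])
    print("axes",R.as_matrix().round(3).tolist())
    d=np.array(target)-o["ee_pos"];print("shift cm",(R.inv().apply(d)/10).round(2))
    if yawjaw is not None:
        z=np.array([np.cos(yawjaw),np.sin(yawjaw),0]);x=np.array([0,0,-1.]);y=np.cross(z,x)
        Rt=Ro.from_matrix(np.c_[x,y,z]);print("turn deg",np.degrees((R.inv()*Rt).as_rotvec()).round(2))
E
python3 - <<'E'
from h import *
for j in (YAW+np.pi/2,YAW-np.pi/2,YAW,YAW+np.pi): need([*w(-90,33),222],j)
print(get_obs()["qpos"])
E
```

```text
t 0.2 gate xy [-214.1  487.5] z 222.2 F [ 0.3  0.2 -0.1] w 88.22246308614002
axes [[-0.0, -0.926, 0.378], [-0.001, 0.378, 0.926], [-1.0, 0.0, -0.001]]
shift cm [  0.05 -35.   -31.54]
turn deg [-3.27e+01 -6.00e-02 -2.00e-02]
t 0.2 gate xy [-214.1  487.5] z 222.2 F [ 0.3  0.2 -0.1] w 88.22246308614002
axes [[-0.0, -0.926, 0.378], [-0.001, 0.378, 0.926], [-1.0, 0.0, -0.001]]
shift cm [  0.05 -35.   -31.54]
turn deg [ 1.473e+02 -2.000e-02  7.000e-02]
t 0.2 gate xy [-214.1  487.5] z 222.2 F [ 0.3  0.2 -0.1] w 88.22246308614002
axes [[-0.0, -0.926, 0.378], [-0.001, 0.378, 0.926], [-1.0, 0.0, -0.001]]
shift cm [  0.05 -35.   -31.54]
turn deg [ 5.73e+01 -5.00e-02  3.00e-02]
t 0.2 gate xy [-214.1  487.5] z 222.2 F [ 0.3  0.2 -0.1] w 88.22246308614002
axes [[-0.0, -0.926, 0.378], [-0.001, 0.378, 0.926], [-1.0, 0.0, -0.001]]
shift cm [  0.05 -35.   -31.54]
turn deg [-1.227e+02 -3.000e-02 -6.000e-02]
[ 1.16401124e+00  4.23560287e-01  1.63038902e+00  5.52007531e-06
  1.08865371e+00 -1.90047982e-02]
```

```bash
python3 -m crank '[[[0,0,0],[-8,0,0],0],[[0,0,0],[-8,0,0],0],[[0,0,0],[-8,0,0],0],[[0,0,0],[-8.7,0,0],0],[[0,0,0],[0,0,0],0]]'
python3 - <<'E'
from h import *
need([*w(-90,33),222],YAW+np.pi/2)
E
```

```text
t: 0.82
ee_pos: [236.2, 578.5, 222.5]
orientation: [-1.342, 1.118, 1.342]
ft_force: [0.1, -0.7, -0.2]
width: 41.2
t 0.825 gate xy [-214.   487.6] z 222.5 F [ 0.1 -0.7 -0.2] w 41.158422627815945
axes [[-0.0, -0.984, -0.181], [-0.0, -0.181, 0.984], [-1.0, 0.0, -0.0]]
shift cm [  0.06 -12.46 -45.45]
turn deg [-0.08 -0.02 -0.01]
```

```bash
python3 -m crank '[[[0,-1.4,-4.5],[0,0,0],0],[[0,-1.4,-4.5],[0,0,0],0],[[0,-1.4,-4.5],[0,0,0],0],[[0,-1.4,-4.5],[0,0,0],0],[[0,-1.4,-4.5],[0,0,0],0]]'; python3 -m crank '[[[0,-1.4,-4.5],[0,0,0],0],[[0,-1.4,-4.5],[0,0,0],0],[[0,-1.4,-4.5],[0,0,0],0],[[0,-1.4,-4.5],[0,0,0],0],[[0,0,-4.5],[0,0,0],0]]'; python3 -m crank '[[[0,0,0],[0,0,0],0]]';python3 - <<'E'
from h import *
import cv2
need([*w(-90,33),148],YAW+np.pi/2)
for n in("scene","top"):
    i=get_image(n);cv2.imwrite(f"pics/{n}1.png",i["pixels"][:,:,::-1])
E
```

```text
t: 1.45
ee_pos: [346.6, 368.8, 222.8]
orientation: [-1.34, 1.119, 1.34]
ft_force: [0.4, -0.6, 0.6]
width: 0.2
t: 2.08
ee_pos: [443.2, 157.7, 222.9]
orientation: [-1.34, 1.118, 1.339]
ft_force: [0.9, -0.7, 0.2]
width: 0.7
t: 2.2
ee_pos: [442.4, 156.8, 222.7]
orientation: [-1.338, 1.121, 1.337]
ft_force: [0.8, 1.1, 0.7]
width: 0.2
t 2.2 gate xy [-88.   35.5] z 222.7 F [0.8 1.1 0.7] w 0.22016750543728425
axes [[-0.0, -0.985, -0.175], [-0.0, -0.175, 0.985], [-1.0, 0.0, -0.0]]
shift cm [ 7.47  0.2  -0.25]
turn deg [-0.41 -0.02 -0.01]
```

View pics/top1.png

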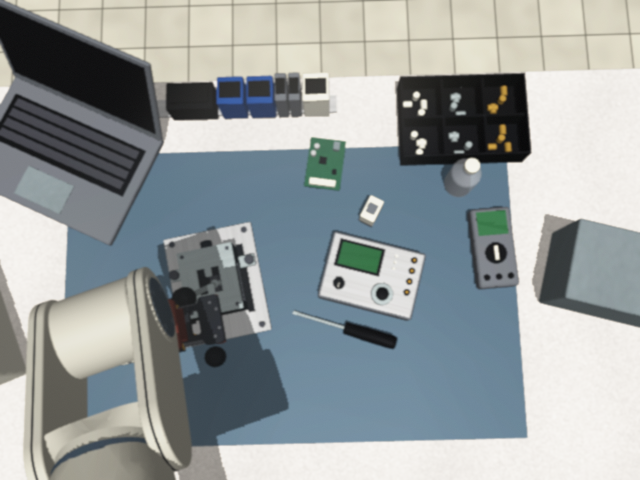

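View pics/scene1.png

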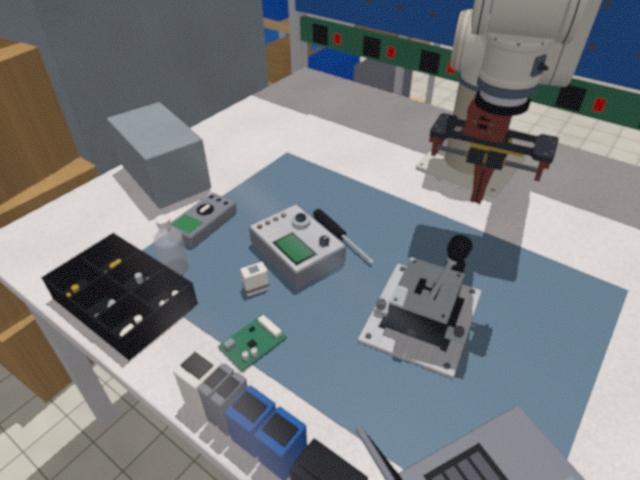

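The closed fingers hang behind the knob: tips at scene (480,195), knob at (459,246), well clear. I'll lower and move up to contact.

```bash
python3 -m crank '[[[4,0,-0.2],[0,0,0],0],[[3.5,0,0],[0,0,0],0],[[0,-1,0],[0,0,0],0],[[0,-0.8,0],[0,0,0],0],[[0,0,0],[0,0,0],0]]'; python3 -m crank '[[[0,-0.5,0],[0,0,0],0],[[0,-0.5,0],[0,0,0],0],[[0,-0.5,0],[0,0,0],0],[[0,-0.3,0],[0,0,0],0],[[0,0,0],[0,0,0],0]]'
python3 - <<'E'
from h import *
need([*w(-29,33),148],YAW+np.pi/2)
E
```

```text
t: 2.92
ee_pos: [462.0, 161.2, 149.1]
orientation: [-1.344, 1.114, 1.341]
ft_force: [0.3, -0.6, 0.2]
width: 0.5
t: 3.55
ee_pos: [477.6, 163.5, 147.6]
orientation: [-1.342, 1.118, 1.343]
ft_force: [-4.1, -0.4, 3.2]
width: 0.6
t 3.55 gate xy [-52.2  35.7] z 147.6 F [-4.1 -0.4  3.2] w 0.5856051694732649
axes [[-0.001, -0.983, -0.182], [-0.0, -0.182, 0.983], [-1.0, 0.001, -0.0]]
shift cm [-0.04 -2.32 -0.26]
turn deg [-0.01 -0.01 -0.04]
```

```bash
python3 -m crank '[[[0,-0.6,0],[0,0,0],0],[[0,-0.6,0],[0,0,0],0],[[0,-0.6,0],[0,0,0],0],[[0,-0.4,0],[0,0,0],0],[[0,0,0],[0,0,0],0]]'
python3 - <<'E'
from h import *
import cv2
need([*w(-29,33),148],YAW+np.pi/2)
for n,(x,y) in(("scene",(340,180)),("top",(130,195))):
    i=get_image(n);cv2.imwrite(f"pics/{n}2.png",cv2.resize(i["pixels"][y:y+200,x:x+160,::-1],None,fx=3,fy=3,interpolation=cv2.INTER_CUBIC))
E
```

```text
t: 4.18
ee_pos: [499.9, 167.7, 147.6]
orientation: [-1.343, 1.117, 1.342]
ft_force: [-2.5, -0.6, 3.3]
width: 0.3
t 4.175 gate xy [-29.5  35.8] z 147.6 F [-2.5 -0.6  3.3] w 0.3465718514296317
axes [[0.0, -0.983, -0.182], [0.0, -0.182, 0.983], [-1.0, -0.0, 0.0]]
shift cm [-0.04 -0.05 -0.28]
turn deg [-0.01  0.    0.02]
```

View pics/top2.png

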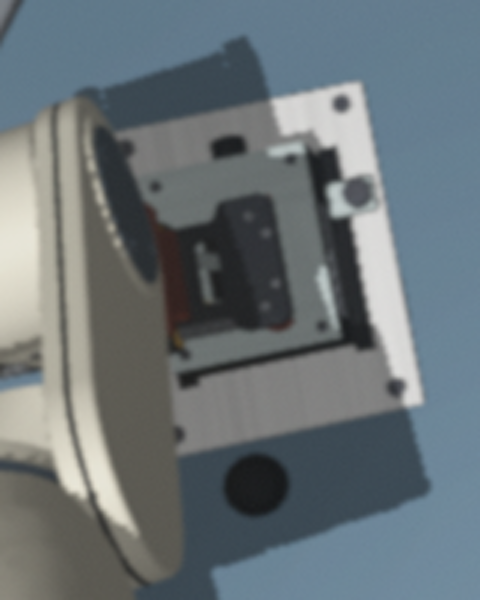

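View pics/scene2.png

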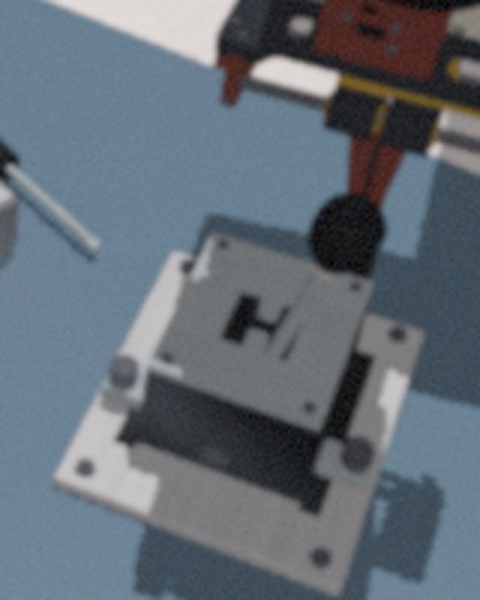

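The knob is at crop (347,233) in the scene view, and the fingers behind it. The top view is hidden by the arm, so I'll get its position from the scene ray alone.

Run:
```python
from h import *
S=get_image("scene")
f=lambda x,y:(340+(x+.5)/3-.5,180+(y+.5)/3-.5)
p=onz(S,f(347,233),164);print("knob gate",g(p-np.array([1.5,-.75,0])))
# lever stick lower end and slot features at z=80: cross channel
import cv2
i=S["pixels"][240:320,390:480,::-1];cv2.imwrite("pics/c3.png",cv2.resize(i,None,fx=7,fy=7,interpolation=cv2.INTER_CUBIC))
```

```text
knob gate [-2.00934108 33.29164763]
```

View pics/c3.png

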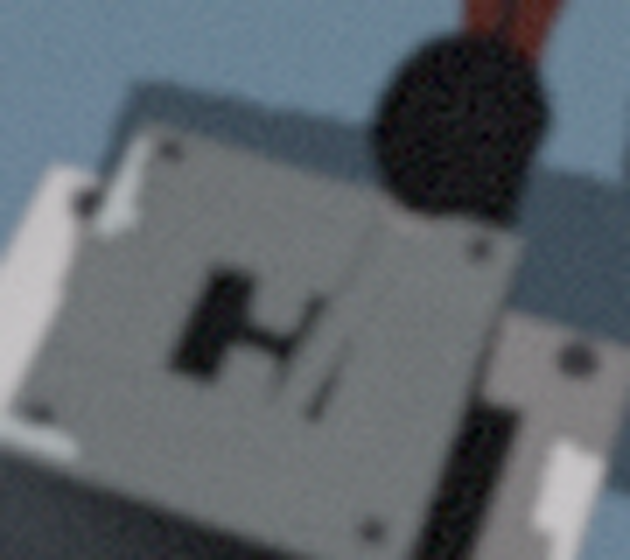

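The knob is at about x = -2 mm by camera, or -0.5 by contact geometry, both within the ±4.5 channel window. I'll nudge it 1 mm, back off, and go round to its left side.

```bash
python3 -m crank '[[[0,-0.1,0],[0,0,0],0],[[0,0,0],[0,0,0],0],[[0,2,0],[0,0,0],0],[[0,0,3],[0,0,0],0],[[0,0,2.2],[0,0,0],0]]'; python3 -m crank '[[[0,-2,0],[0,0,0],0],[[0,-2.8,0],[0,0,0],0],[[0,0,0],[0,0,0],0]]'
python3 - <<'E'
from h import *
import cv2
need([*w(0,68),148],YAW+np.pi/2)
S=get_image("scene")
cv2.imwrite("pics/c4.png",cv2.resize(S["pixels"][200:320,380:500,::-1],None,fx=5,fy=5,interpolation=cv2.INTER_CUBIC))
E
```

```text
t: 4.95
ee_pos: [472.0, 216.3, 148.0]
orientation: [-1.343, 1.115, 1.341]
ft_force: [-0.9, -0.1, -0.5]
width: 0.3
t: 5.32
ee_pos: [520.7, 224.7, 147.9]
orientation: [-1.343, 1.114, 1.341]
ft_force: [-0.8, -0.1, 0.3]
width: 0.2
t 5.325 gate xy [ 1.4 88. ] z 147.9 F [-0.8 -0.1  0.3] w 0.17758877455631622
axes [[0.003, -0.983, -0.182], [0.001, -0.182, 0.983], [-1.0, -0.003, 0.001]]
shift cm [-0.01  0.14 -2.  ]
turn deg [-0.02  0.03  0.18]
```

View pics/c4.png

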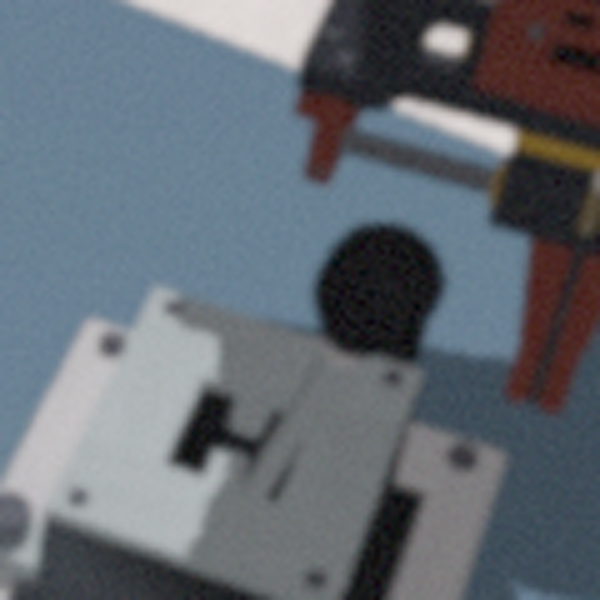

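The knob is free-standing at crop (380,287) and the fingers are to its left, ready to push right.

```bash
python3 -m crank '[[[0,0.1,-1.8],[0,0,0],0],[[0,0,-0.5],[0,0,0],0],[[0,0,-0.5],[0,0,0],0],[[0,0,-0.5],[0,0,0],0],[[0,0,0],[0,0,0],0]]'; python3 -m crank '[[[0,0,-0.4],[0,0,0],0],[[0,0,-0.4],[0,0,0],0],[[0,0,-0.4],[0,0,0],0]]'; python3 -c "
from h import *
need([*w(0,-1),148])"
```

```text
t: 6.0
ee_pos: [523.7, 191.3, 147.9]
orientation: [-1.342, 1.117, 1.342]
ft_force: [-0.8, 2.3, 2.1]
width: 0.3
t: 6.38
ee_pos: [525.9, 179.4, 147.8]
orientation: [-1.343, 1.117, 1.343]
ft_force: [-1.2, 3.6, 3.8]
width: 0.3
t 6.375 gate xy [-1.7 42.6] z 147.8 F [-1.2  3.6  3.8] w 0.2813372747970392
axes [[0.0, -0.983, -0.182], [0.0, -0.182, 0.983], [-1.0, -0.0, 0.0]]
shift cm [-0.02 -0.17 -4.36]
```

The lever is in the cross channel and moving at under 4 N. Continuing.

```bash
python3 -m crank '[[[0,0,-0.6],[0,0,0],0],[[0,0,-0.6],[0,0,0],0],[[0,0,-0.6],[0,0,0],0],[[0,0,-0.6],[0,0,0],0],[[0,0,-0.6],[0,0,0],0]]'; python3 -m crank '[[[0,0,-0.5],[0,0,0],0],[[0,0,-0.4],[0,0,0],0],[[0,0,-0.2],[0,0,0],0],[[0,0,0],[0,0,0],0]]'; python3 -c "
from h import *
need([*w(0,-1),148])"
```

```text
t: 7.0
ee_pos: [531.1, 149.6, 147.6]
orientation: [-1.342, 1.117, 1.343]
ft_force: [0.2, 2.4, 2.8]
width: 0.5
t: 7.5
ee_pos: [533.0, 139.1, 147.5]
orientation: [-1.343, 1.117, 1.343]
ft_force: [-0.7, 1.4, -0.8]
width: 0.6
t 7.5 gate xy [-2.1  1.6] z 147.5 F [-0.7  1.4 -0.8] w 0.5797277131219954
axes [[-0.0, -0.983, -0.182], [-0.0, -0.182, 0.983], [-1.0, 0.0, -0.0]]
shift cm [-0.05 -0.21 -0.26]
```

```bash
python3 -m crank '[[[0,0,-0.1],[0,0,0],0],[[0,0,-0.1],[0,0,0],0],[[0,0,0],[0,0,0],0]]'; python3 -m crank '[[[0,0,2],[0,0,0],0],[[0,1,2],[0,0,0],0],[[0,3,0],[0,0,0],0],[[0,1.5,-3],[0,0,0],0],[[0,0,-3],[0,0,0],0]]'
python3 - <<'E'
from h import *
import cv2
need([*w(-55,-34),148],YAW+np.pi/2)
S=get_image("scene")
cv2.imwrite("pics/c5.png",cv2.resize(S["pixels"][200:320,380:500,::-1],None,fx=5,fy=5,interpolation=cv2.INTER_CUBIC))
E
```

```text
t: 7.88
ee_pos: [533.4, 137.3, 147.5]
orientation: [-1.343, 1.117, 1.343]
ft_force: [-0.1, 3.0, -0.4]
width: 0.4
t: 8.5
ee_pos: [481.7, 107.9, 147.7]
orientation: [-1.344, 1.117, 1.345]
ft_force: [0.3, -0.3, -0.4]
width: 0.7
t 8.5 gate xy [-58.2 -19.7] z 147.7 F [ 0.3 -0.3 -0.4] w 0.6936056411925707
axes [[-0.001, -0.983, -0.184], [-0.001, -0.184, 0.983], [-1.0, 0.001, -0.0]]
shift cm [-0.03 -0.32 -1.43]
turn deg [ 0.12 -0.02 -0.06]
```

View pics/c5.png

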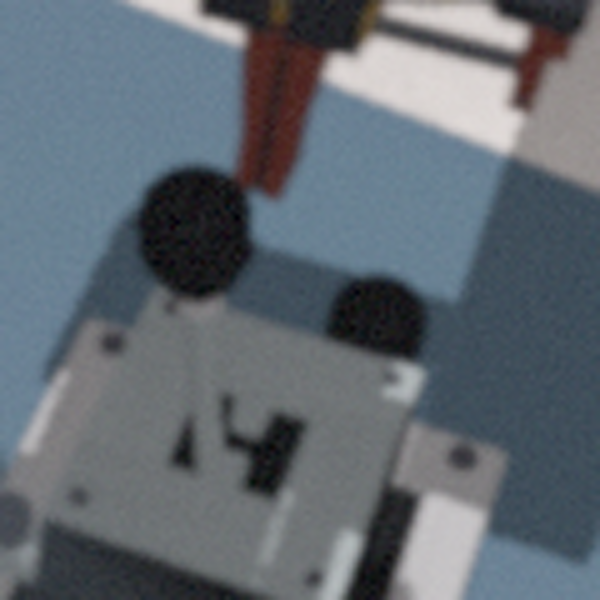

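The lever knob, at crop (195,232), is now over the right slot. The other dark disc at (377,315) is the spare knob on the bench. Now I'll push forward from behind.

```bash
python3 -m crank '[[[0,0,-1.4],[0,0,0],0],[[0,-1.5,0],[0,0,0],0],[[0,-0.8,0],[0,0,0],0],[[0,-0.5,0],[0,0,0],0],[[0,-0.5,0],[0,0,0],0]]'; python3 -m crank '[[[0,-0.5,0],[0,0,0],0],[[0,-0.5,0],[0,0,0],0],[[0,-0.5,0],[0,0,0],0],[[0,0,0],[0,0,0],0]]'; python3 -c "
from h import *
need([*w(12,-34),148])"
```

```text
t: 9.18
ee_pos: [517.4, 100.1, 147.4]
orientation: [-1.342, 1.119, 1.345]
ft_force: [-3.5, -1.4, 3.5]
width: 0.3
t: 9.68
ee_pos: [533.2, 102.7, 147.6]
orientation: [-1.343, 1.117, 1.342]
ft_force: [-1.8, 0.3, 1.6]
width: 0.3
t 9.675 gate xy [ -8.6 -34.2] z 147.6 F [-1.8  0.3  1.6] w 0.2643992319790235
axes [[0.0, -0.983, -0.182], [0.0, -0.182, 0.983], [-1.0, -0.0, 0.0]]
shift cm [-0.04 -2.06  0.02]
```

```bash
python3 -m crank '[[[0,-0.5,0],[0,0,0],0],[[0,-0.5,0],[0,0,0],0],[[0,-0.4,0],[0,0,0],0],[[0,-0.2,0],[0,0,0],0],[[0,0,0],[0,0,0],0]]'; python3 -m crank '[[[0,-0.2,0],[0,0,0],0],[[0,-0.1,0],[0,0,0],0],[[0,0,0],[0,0,0],0]]'; python3 -c "
from h import *
need([*w(12,-34),148])"
```

```text
t: 10.3
ee_pos: [548.4, 105.5, 147.3]
orientation: [-1.342, 1.118, 1.343]
ft_force: [-4.6, 0.7, -2.6]
width: 0.5
t: 10.68
ee_pos: [551.5, 106.0, 147.6]
orientation: [-1.343, 1.117, 1.343]
ft_force: [-3.5, -0.1, -3.7]
width: 0.4
t 10.675 gate xy [ 10.1 -34.3] z 147.6 F [-3.5 -0.1 -3.7] w 0.42452269726496683
axes [[-0.0, -0.983, -0.182], [-0.0, -0.182, 0.983], [-1.0, 0.0, -0.0]]
shift cm [-0.04 -0.19  0.03]
```

```bash
python3 -m crank '[[[0,-0.1,0],[0,0,0],0],[[0,0,0],[0,0,0],0]]'; python3 -m crank '[[[0,-0.1,0],[0,0,0],0],[[0,0,0],[0,0,0],0]]'
```

```text
t: 10.92
ee_pos: [552.5, 106.2, 147.6]
orientation: [-1.343, 1.117, 1.343]
ft_force: [-4.0, -0.3, -3.5]
width: 0.4
t: 11.18
ee_pos: [553.1, 106.3, 147.5]
orientation: [-1.342, 1.118, 1.343]
ft_force: [-5.0, 0.0, -2.8]
width: 0.4
```

```bash
python3 -m crank '[[[0,-0.1,0],[0,0,0],0],[[0,0,0],[0,0,0],0]]'; python3 -m crank '[[[0,-0.1,0],[0,0,0],0],[[0,0,0],[0,0,0],0]]'
```

```text
t: 11.42
ee_pos: [553.6, 106.4, 147.4]
orientation: [-1.342, 1.119, 1.344]
ft_force: [-6.6, -0.6, -3.2]
width: 0.5
t: 11.68
ee_pos: [554.1, 106.5, 147.3]
orientation: [-1.342, 1.12, 1.345]
ft_force: [-8.6, -0.5, -2.4]
width: 0.5
```

The force is rising against the stop, so the lever is home. I'll back off, lift and look.

```bash
python3 -m crank '[[[0,1,0],[0,0,0],0],[[0,4,0],[0,0,0],0],[[-4,2,0],[0,0,0],0],[[-3,0,-6],[0,0,0],0],[[0,0,-6],[0,0,0],0]]'; python3 -m crank '[[[0,0,-6],[0,0,0],0],[[0,0,-6],[0,0,0],0],[[0,0,0],[0,0,0],0]]';python3 - <<'E'
from h import *
import cv2
need([503.1,-169.1,100])
for n,(x,y) in(("scene",(360,190)),("top",(150,200))):
    i=get_image(n);cv2.imwrite(f"pics/{n}6.png",cv2.resize(i["pixels"][y:y+150,x:x+140,::-1],None,fx=4,fy=4,interpolation=cv2.INTER_CUBIC))
    if n=="top":cv2.imwrite("pics/top6full.png",i["pixels"][:,:,::-1])
E
```

```text
t: 12.3
ee_pos: [511.2, -20.9, 219.6]
orientation: [-1.351, 1.109, 1.336]
ft_force: [1.1, 0.9, -0.2]
width: 0.7
t: 12.68
ee_pos: [531.8, -142.2, 217.0]
orientation: [-1.344, 1.118, 1.334]
ft_force: [0.3, -0.1, -0.6]
width: 0.2
t 12.675 gate xy [ -54.5 -274.8] z 217.0 F [ 0.3 -0.1 -0.6] w 0.1833199248938875
axes [[0.006, -0.984, -0.177], [-0.002, -0.177, 0.984], [-1.0, -0.005, -0.003]]
shift cm [11.69  3.36 -2.1 ]
```

View pics/top6.png

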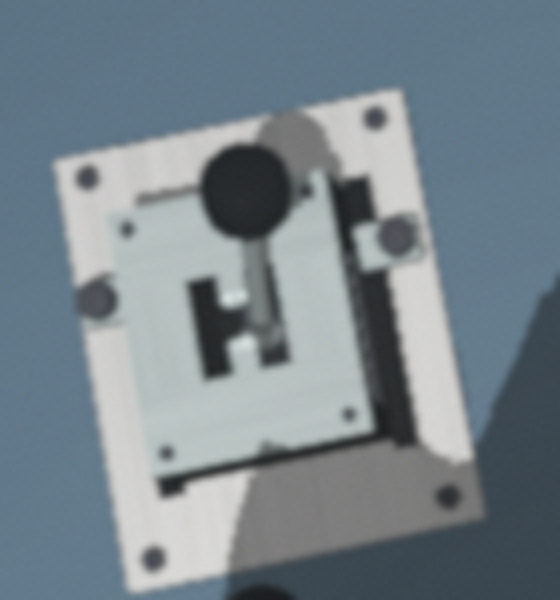

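View pics/scene6.png

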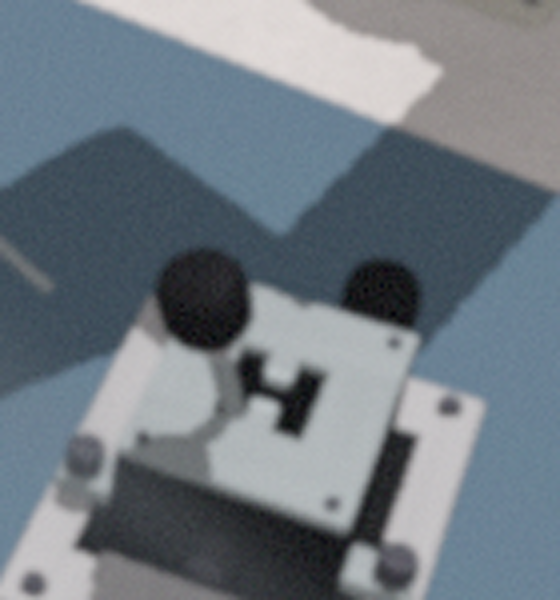

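View pics/top6full.png

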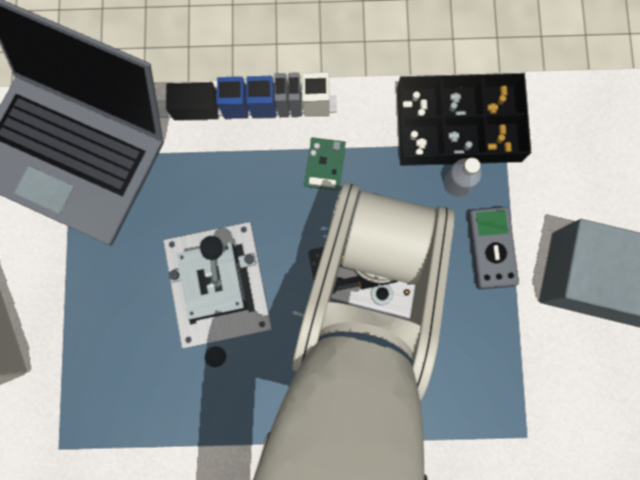

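The lever stands forward right: knob at top-crop (245,190) and scene-crop (204,299). I'll check it numerically and cross-check the button.

Run:
```python
from h import *
T=get_image("top");S=get_image("scene")
f=lambda x,y,o,k=4:((x+.5)/k-.5+o[0],(y+.5)/k-.5+o[1])
k,r=tri(T,f(246,191,(150,200)),S,f(204,300,(360,190)));print("knob",k,r,g(k))
bs=onz(S,f(303,135,(240,190),5),74);print("button scene",bs)
need([503.1,-169.1,90],YAW+np.pi/2)
```

```text
knob [580.58641082 118.77975539 158.95448223] 2.506953501649178 [ 40.95238842 -27.0240145 ]
button scene [ 510.13286871 -167.18969878   74.        ]
t 12.875 gate xy [ -55.5 -269.5] z 216.0 F [-0.6 -0.3 -0. ] w 0.7461882564239996
axes [[0.001, -0.983, -0.183], [-0.0, -0.183, 0.983], [-1.0, -0.001, -0.0]]
shift cm [12.6   3.23 -2.64]
turn deg [ 0.03 -0.03  0.08]
```

The knob is at gate (41,-27), so it is home in third. The button is at about (506,-168.5), averaging the two views.

Run:
```python
from h import *
need([506.3,-168.3,84],YAW+np.pi/2)
```

```text
t 12.875 gate xy [ -55.5 -269.5] z 216.0 F [-0.6 -0.3 -0. ] w 0.7461882564239996
axes [[0.001, -0.983, -0.183], [-0.0, -0.183, 0.983], [-1.0, -0.001, -0.0]]
shift cm [13.2   2.9  -2.62]
turn deg [ 0.03 -0.03  0.08]
```

```bash
python3 -m crank '[[[4,2.9,-2.6],[0,0,0],0],[[5,0,0],[0,0,0],0],[[3,0,0],[0,0,0],0],[[0,0,0],[0,0,0],0]]'
python3 - <<'E'
from h import *
import cv2
need([506.3,-168.3,78],YAW+np.pi/2)
S=get_image("scene")
cv2.imwrite("pics/c7.png",cv2.resize(S["pixels"][170:290,240:380,::-1],None,fx=5,fy=5,interpolation=cv2.INTER_CUBIC))
E
```

```text
t: 13.38
ee_pos: [504.4, -167.0, 94.1]
orientation: [-1.341, 1.117, 1.348]
ft_force: [-0.7, -0.3, 0.9]
width: 0.7
t 13.375 gate xy [ -85.9 -294.2] z 94.1 F [-0.7 -0.3  0.9] w 0.7469244329104672
axes [[-0.004, -0.983, -0.184], [0.001, -0.184, 0.983], [-1.0, 0.003, 0.002]]
shift cm [ 1.6  -0.17 -0.17]
turn deg [ 0.11  0.12 -0.2 ]
```

View pics/c7.png

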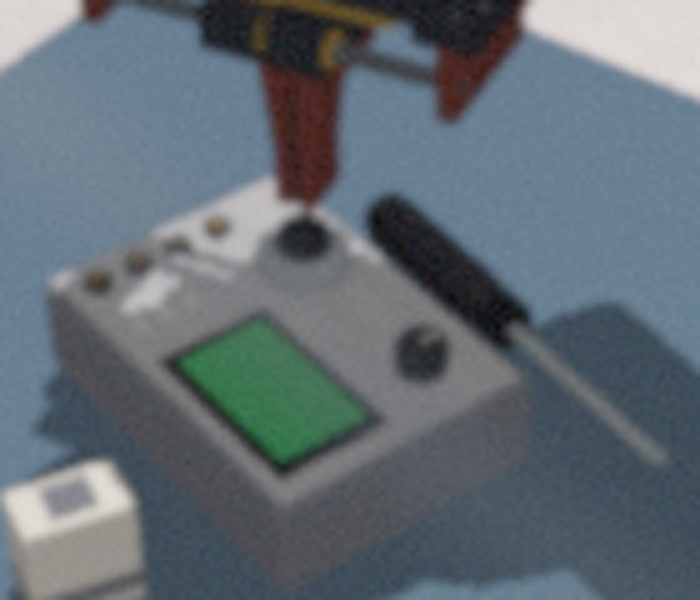

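The fingertips, at crop (308,200), are right above the cap at (303,238). Lowering slowly.

```bash
python3 -m crank '[[[1.0,-0.2,0],[0,0,0],0],[[0.5,0,0],[0,0,0],0],[[0.2,0,0],[0,0,0],0],[[0,0,0],[0,0,0],0]]';python3 -m crank '[[[0.3,0,0],[0,0,0],0],[[0.2,0,0],[0,0,0],0],[[0.2,0,0],[0,0,0],0],[[0,0,0],[0,0,0],0]]'
```

```text
t: 13.92
ee_pos: [507.8, -168.4, 78.8]
orientation: [-1.343, 1.117, 1.343]
ft_force: [-0.2, -0.1, 0.3]
width: 0.5
t: 14.42
ee_pos: [507.8, -168.5, 71.7]
orientation: [-1.343, 1.117, 1.343]
ft_force: [0.5, 0.7, 3.5]
width: 0.5
```

```bash
python3 -m crank '[[[0.15,0,0],[0,0,0],0],[[0.1,0,0],[0,0,0],0],[[0,0,0],[0,0,0],0]]';python3 -m crank '[[[0.1,0,0],[0,0,0],0],[[0,0,0],[0,0,0],0]]'
```

```text
t: 14.8
ee_pos: [507.8, -168.5, 69.4]
orientation: [-1.343, 1.117, 1.342]
ft_force: [-0.2, -0.9, 5.6]
width: 0.7
t: 15.05
ee_pos: [507.9, -168.5, 69.1]
orientation: [-1.343, 1.117, 1.342]
ft_force: [-3.4, 0.8, 14.8]
width: 0.6
```

The button is bottomed at z 69 and about 15 N. Now lift off and look.

```bash
python3 -m crank '[[[0,0,0],[0,0,0],0],[[-1,0,0],[0,0,0],0],[[-4,0,0],[0,0,0],0],[[-5,0,0],[0,0,0],0],[[-5,2,0],[0,0,0],0]]';python3 -m crank '[[[0,5,0],[0,0,0],0],[[0,5,0],[0,0,0],0],[[0,0,0],[0,0,0],0],[[0,0,0],[0,0,0],0]]'
python3 - <<'E'
from h import *
import cv2
need([500,0,200])
for n in("scene","top"):
    i=get_image(n);cv2.imwrite(f"pics/{n}8.png",i["pixels"][:,:,::-1])
    a=cv2.imread(f"pics/{n}0.png")
E
```

```text
t: 15.68
ee_pos: [488.5, -171.9, 219.5]
orientation: [-1.343, 1.116, 1.343]
ft_force: [0.5, -0.2, -0.0]
width: 0.4
t: 16.18
ee_pos: [390.4, -190.5, 218.5]
orientation: [-1.343, 1.117, 1.341]
ft_force: [-0.4, -0.3, -0.3]
width: 0.3
t 16.175 gate xy [-202.3 -296.5] z 218.5 F [-0.4 -0.3 -0.3] w 0.32678471537659526
axes [[0.001, -0.983, -0.181], [-0.0, -0.181, 0.983], [-1.0, -0.001, -0.001]]
shift cm [  1.85 -14.23  16.75]
```

View pics/top8.png

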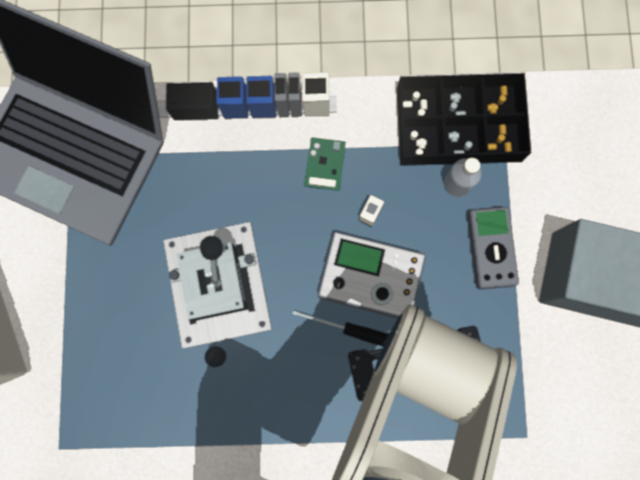

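View pics/scene8.png

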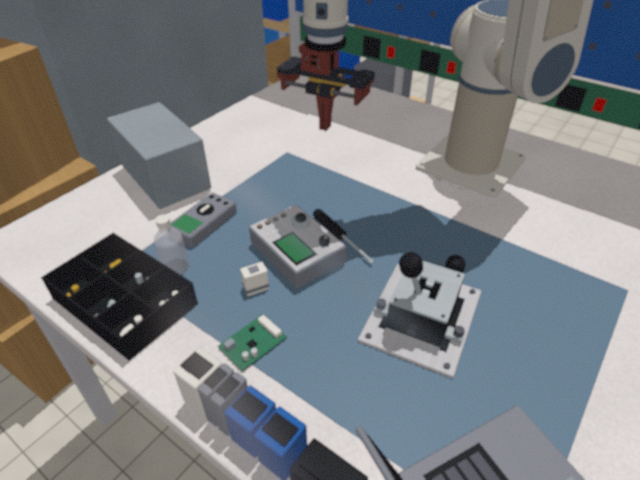

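The lever is still forward right: knob at top (211,247). The record cap is up at (382,293), every loose item is where it started, and the arm is clear. Handing in.

```bash
python3 -c "
from workcell import *
print(close_job())"
```

```text
the job is handed in; nothing more can be done
None
```

The lever is in third and the record button was pressed once afterwards and released; I handed the job in at about 16 s. No verdict is reported.

**Lever:** I pushed it with closed fingertips, from the back of the left slot forward to the cross channel, across to the right, then forward to the stop. Wrist-force readings, taken between moves, were at most about 9 N. After I backed off, the two cameras put the knob at 41 mm forward and 27 mm right of the gate centre. That matches the forward stop and lies just inside the right slot.

**Record button:** With the lever in third, I pressed it straight down. It bottomed with the fingertips at 69 mm above the bench, about 5 mm of travel, at about 15 N. The cap looked up again in the last pictures.

**Last checks:** The final pictures show the lever still in third and the gripper clear. By eye, the loose items stand where they started, though I did not measure them.

**Disagreements:**
- The two cameras differed by about 3 mm on the gate and 7 mm on the button. I used averages for both.
- The 27 mm sideways reading is a little less than the roughly 34 mm I pushed to. It still works out to a select angle of about 0.18 rad, above the 0.16 needed, although 0.18 is slightly under the slot's stated 0.19 play limit. I put that down to the camera error.

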